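Post the eraser through a spring flap

TASK

Put the eraser away in the grey drop box it lies on: push the box's spring flap open with one finger and, while that finger keeps it open, push the eraser along its lane through the doorway with the other finger, so that it drops inside. Do not force the flap with the eraser, do not pick the eraser up, and leave the things round the box where they are; at the end let the flap swing shut.

Things in the scene. Friction and masses are not known exactly. Their poses are not given: they have to be found in the camera images.
- drop_box: fixed grey drop box, 240 (x) x 148 (y) x 107 mm high. Origin on the worktop under the middle of the doorway; x points through the doorway into the box (roughly along world +y), z up. A flat deck 60 mm high spans x = -100..+10 mm. Behind it is a pit to x = 134, floor at z = 16, open above but for a hood at x = 98..140, z = 102..107. Side walls (to z = 104) at y = +-68..74, from x = -8 on
- lane_door (a point): deck surface at the lane's middle in the doorway plane (drop_box frame 0, -36, 60 mm). The lane, open at its front, runs along x between two rails 6 mm high, 3 mm thick, centred at y = -10.5 and -61.5 mm, x = -99..+9
- bare_door (a point): deck surface in the doorway plane beside the lane (drop_box frame 0, 25, 60 mm), 40 mm from the flap's hinge: the deck is bare here from y = -9 to +60 mm, room for the finger that opens the flap
- flap (a joint): angle of the upright aluminium flap closing the doorway (rad): 0 shut, to 1.5 swung into the box (+x), never outwards. Plate 4 mm thick, 8 to 39 mm above the deck, 125 mm from hinge to free edge, hinge at drop_box x = 0, y = +65, free edge at y = -60 when shut. A spring shuts it: 0.05 N m when shut, plus 0.05 N m per rad; 40 mm from the hinge a finger needs 1.3 to 3 N
- flap_hinge (a point): foot of the flap's hinge post on the deck (drop_box frame: 0, 65, 60 mm)
- flap_edge (a point): middle of the flap's free edge, 125 mm from the hinge, 23 mm above the deck; moves with the flap
- eraser: loose eraser in a paper sleeve, 20 (x) x 46 (y) x 12 mm high, 12 to 26 g, lying flat on the deck across the 48 mm wide lane (its x within 0.03 rad of the box's x), its centre 60 to 80 mm before the doorway; origin at the centre of its underside, z up
- microscope_foot (a point): origin of the tall fixed stereo microscope on the worktop to the right of the box: an obstacle about 0.45 m high that fills roughly x = 0.43..0.78, y = -0.13..-0.48 m; draw the arm in when swinging past it
- vial: bystander: screw-cap specimen vial, 30 mm across, 58 mm high, standing on the worktop in front of the lane end of the box; origin at the centre of its underside
- small_vial: bystander: small screw-cap specimen vial, 27 mm across, 46 mm high, standing in front of the lane end of the box; origin at the centre of its underside
- white_cap: bystander: loose white screw cap, 33 mm across, 13 mm high, lying on the worktop behind the back wall of the box; origin at the centre of its underside
- dark_bottle: bystander: small dark reagent bottle, 26 mm across, 46 mm high, standing behind the back wall of the box; origin at the centre of its underside
- pink_cap: bystander: loose pink screw cap, 31 mm across, 13 mm high, lying on the worktop (not on the box) in front of the lane end of the box; origin at the centre of its underside
Mind the look-alikes: they are no part of the job. Leave any brown look-alike of the eraser alone.

How it is judged:
On the way, in this order (a step that is already met when the one before it is completed fails the run):
1. a finger has pushed the flap open while the eraser is still outside the doorway (value of joint flap above 0.2 rad and contact force between the fingers and flap above 0.2 N and x of eraser in the frame of drop_box below -0.01 m), for 0.1 s.
2. a finger pushes the eraser through the doorway while a finger keeps the flap open (x of eraser in the frame of drop_box above 0 m and contact force between the fingers and eraser above 0.02 N and value of joint flap above 0.35 rad and contact force between the fingers and flap above 0.2 N).
At the end, for the whole second after the job is handed in: The eraser lies at rest in the pit of the box, below the deck (origin under 45 mm above the worktop), and the flap is shut (under 0.08 rad) (x of eraser in the frame of drop_box between 0.012 and 0.137 m and z of eraser in the frame of drop_box below 0.045 m and y of eraser in the frame of drop_box between -0.071 and 0.071 m and value of joint flap below 0.08 rad and linear speed of eraser below 0.02 m/s); the robot touches nothing.
It fails at once if the eraser is lifted off the deck (its origin more than 15 mm above it) (z of eraser in the frame of drop_box above 0.075 m).
It fails at once if the eraser is pressed against the flap to force it (more than 2 N) (contact force between eraser and flap above 2 N).
It fails at once if a bystander is moved by more than 15 mm (distance of any of vial, small_vial, white_cap, dark_bottle, pink_cap from where it was at the start of the episode above 0.015 m).
It also fails if it takes over 48 s, if anything falls off the work surface, if the arm or the gripper's body presses on something with over 40 N, if the wrist force passes 120 N, or if a joint passes its speed limit or range.

ROBOT

A 7-joint arm with a two-finger parallel gripper is mounted at the origin on a cart in front of the work surface, level with it; the furniture and walls round the work are solid. World frame = base frame: x ahead of the robot, y to its left, z up, the work surface at z = 0. Lengths are in m, angles in rad, forces in N, time in s.
With the tool pointing down it reaches from about 0.4 to 0.875 m from the base axis. Payload 19.3 kg.
Tool frame: the origin (TCP) lies midway between the tips of the shut fingers; the grasp point (between the pads) lies 19 mm behind it; y points along the fingers, x is the direction in which the jaws open and shut, and the axes are right-handed (so a half turn about y gives the same grasp; the last joint's range is limited). The gripper opens to 85 mm and grips with 20 to 120 N. Pads are 22 mm wide; open, the fingers measure 114 mm over their backs; the gripper's body (76 mm by 85 mm) begins 54 mm behind the grasp point. The pads swing forward as they close: fully open they stand 13 mm farther back than shut.
Start: joints at [1.203, 0.521, -0.036, 1.599, 0.021, 1.021, -0.113], TCP at [0.183, -0.597, 0.231] pointing down, gripper open.
Joint ranges: [-2.91, 2.91], [-0.3, 2.13], [-1.5, 1.42], [0.17, 2.43], [-1.26, 4.41], [0.16, 1.93], [-2.52, 2.52]. Speed limits (rad/s): [1.89, 1.89, 2.39, 2.39, 3.01, 3.01, 3.01].

INTERFACE

Orientations are given as a unit quaternion [w, x, y, z].
In Python, from station import r, viewer gives the robot as it stands.
- The arm moves only by the shell command python3 -m pendant 'ROWS' [FORCE]. ROWS is a JSON object of lists of equal length, an entry for each row: "jaw": the closure, from 0 (fully open) to 1 (shut); "offset": the shift along the world's x, y, z in cm, a list of three; "angular": the turn, a rotation vector about the world's x, y, z in rad, a list of three. In form: {"jaw": [jaw, ...], "offset": [[x, y, z], ...], "angular": [[rx, ry, rz], ...]}. A call has 1 to 8 rows; each row shifts and turns the commanded pose from where the row before left it; what a row does not reach is not made up. A row lasts 1/12 s, in which the tool goes at most 41.7 mm and 7.16 degrees, less where a joint would pass 70% of its speed; a pose out of reach is approached as far as the arm can. A call is refused whole if a number of a shift passes 4.17 or a number of a turn 0.125, either way. A call with a gripper value outside its range is refused whole. The fingers move at their own pace and stop on an object; FORCE is the grip in N (left out, the last holds). Time passes only in rows, so rows that do not move let the fingers close. It gives the time, the measured TCP pose, the force and the opening at its end, in the units of the state.
- r.state(): the state, without advancing time (a new reading comes with each control period).
- viewer.snapshot(name): name is "side" or "top" or "wrist"; returns a dict with "image" (480x640x3 uint8, red, green, blue), "depth" (480x640 float32, m along the optical axis (not along the pixel's ray), 0 where there is no reading), "fov_y" (degrees; the focal length in pixels is half the picture's height over the tangent of half this angle, whatever the lens; pixels are square), "cx", "cy" (the principal point, pixels), "rvec" (rotation vector, rad) and "tvec" (3), from world to camera coordinates, as OpenCV has them. Camera axes: x right, y down, z forward; pixel columns grow to the right and rows downward; lengths in m; the calibration is good to about 2 mm. A picture is of the moment at which its call begins.
- r.finish_job(): hands the job in, once; it reports no verdict.
The state is a dict: "clock": time; "joint_pos": joint angles; "joint_velocities": joint speeds; "effort": joint torques, N m; "tool_pos": TCP position; "orientation": TCP orientation; "ft_force": force on the tool from outside, world axes, zero at the start; "moment": the same for the moment, N m; "grip_width": opening from 0.0 (shut) to 1.0 (fully open).
Only numpy, scipy, OpenCV 4.12 (cv2) and the standard library are available. Lean on these libraries where they do the work, as an engineer would, in place of code of your own. Each camera call takes 0.05 s, during which the arm holds its last target.

## Working session

There is one attempt and no reset: what is moved stays moved. The work goes in short steps, Python scripts to look and compute and a shell command to move; the robot and the scene stay as the last step left them, time stands still between calls to the robot, and variables do not carry over. Pictures are saved under pics/ and viewed, and the job is handed in when it is done.

```bash
ls; mkdir -p pics
python3 - <<'E'
from station import r, viewer
import cv2
s=r.state(); print(s)
for n in ("side","top","wrist"):
    d=viewer.snapshot(n); cv2.imwrite(f"pics/{n}0.png",d["image"][:,:,::-1]); print(n,d["fov_y"],d["cx"],d["cy"],d["rvec"],d["tvec"])
E
```

```text
pics
{'clock': 0.0, 'joint_pos': array([ 1.20279045,  0.52197968, -0.03633276,  1.60001875,  0.02120101,
        1.02107271, -0.11279358]), 'joint_velocities': array([ 3.17567343e-04, -3.00551695e-05, -1.38680934e-04, -1.06297552e-03,
        3.40788260e-04, -4.34006625e-05,  7.50392789e-04]), 'effort': array([ 1.08630851e-03, -9.27076721e+01,  1.98008515e+00, -3.69918001e+01,
        1.77469582e-02,  8.45002098e-03, -8.44986289e-05]), 'tool_pos': array([ 0.18325904, -0.59717902,  0.23074321]), 'orientation': array([ 0.56885184, -0.56843648,  0.42061606, -0.41996391]), 'ft_force': array([-0.34794581,  0.52021521, -0.38800466]), 'moment': array([-0.03614497,  0.00117764,  0.04011622]), 'grip_width': 0.9985181591185467}
side 52.271069899283546 313.40996405863814 242.59924593796 [ 2.26054569 -1.36789899  0.38731979] [-0.26078746  0.53792741  0.92507463]
top 49.448764197134366 323.857107223029 246.8840595846431 [ 2.16060462 -2.12878997  0.18214122] [0.04709928 0.62431621 1.06408689]
wrist 60.88041361498655 312.5077142818562 242.76596776817388 [-2.32075546  1.71583166  0.26422049] [-0.62401281 -0.03774073  0.38007741]
```

View pics/side0.png

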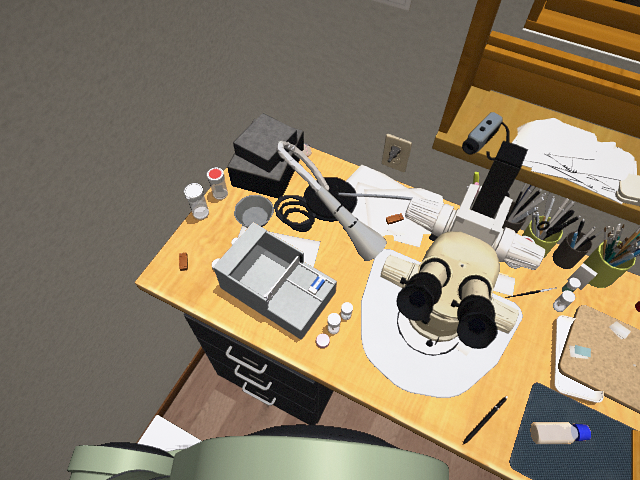

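View pics/top0.png

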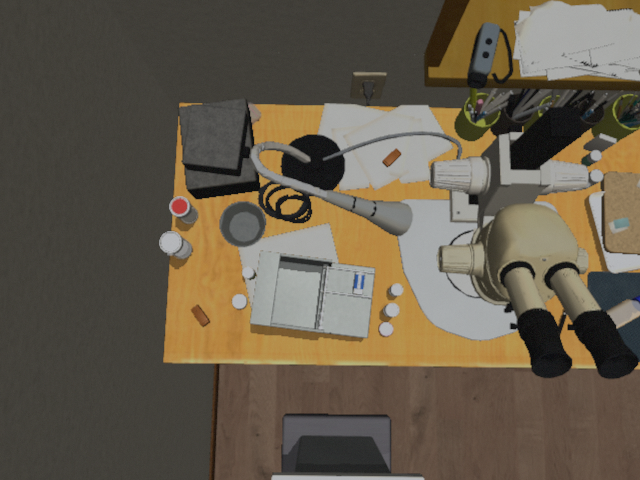

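View pics/wrist0.png

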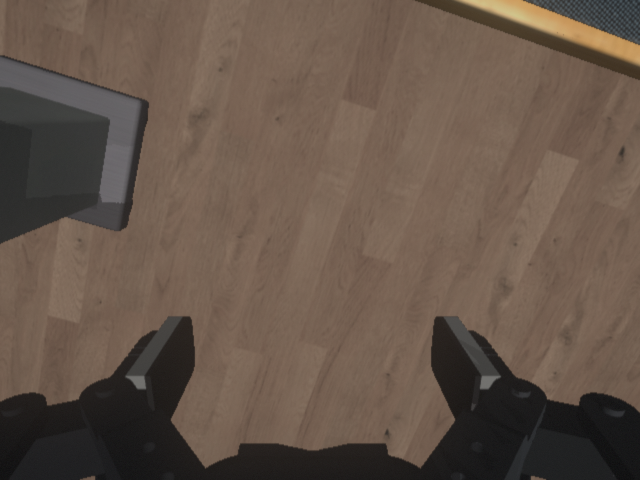

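The top picture shows the box around (313,295) and the blue/white eraser at (358,282). The caps and vials are at (390,290..330), and the brown look-alikes at (200,315) and (392,158). Next I measure.

```bash
cat > h.py <<'E'
import numpy as np, cv2
from scipy.spatial.transform import Rotation as R
def cloud(d):
    h=480; f=h/2/np.tan(np.radians(d["fov_y"])/2)
    u,v=np.meshgrid(np.arange(640),np.arange(480)); z=d["depth"]
    p=np.stack([(u-d["cx"])/f*z,(v-d["cy"])/f*z,z],-1)
    Rm=R.from_rotvec(d["rvec"]).as_matrix()
    w=(p-np.asarray(d["tvec"]))@Rm
    w[z==0]=np.nan
    return w
def proj(d,P):
    f=240/np.tan(np.radians(d["fov_y"])/2)
    K=np.array([[f,0,d["cx"]],[0,f,d["cy"]],[0,0,1]])
    return cv2.projectPoints(np.asarray(P,float).reshape(-1,1,3),np.array(d["rvec"]),np.array(d["tvec"]),K,None)[0][:,0]
def b2w(P,o,th):
    P=np.atleast_2d(P); c,s=np.cos(th),np.sin(th)
    return np.c_[o[0]+c*P[:,0]-s*P[:,1],o[1]+s*P[:,0]+c*P[:,1],P[:,2]]
E
python3 - <<'E'
from h import *
from station import r,viewer
d=viewer.snapshot("top"); w=cloud(d); np.save("w.npy",w)
cv2.imwrite("pics/tz.png",cv2.resize(d["image"][235:350,220:420,::-1],None,fx=4,fy=4,interpolation=cv2.INTER_CUBIC))
# deck fit
reg=np.zeros((480,640),bool); reg[240:345,245:380]=1
m=reg&(abs(w[...,2]-.06)<.004)
P=w[m]; print(len(P),P.mean(0),np.median(P[:,2]))
print(cv2.minAreaRect(P[:,:2].astype(np.float32)*1000))
m2=reg&(w[...,2]>.008)&(w[...,2]<.12); P2=w[m2]
print(len(P2),cv2.minAreaRect(P2[:,:2].astype(np.float32)*1000))
m3=reg&(w[...,2]>.096)&(w[...,2]<.112); P3=w[m3]
print(len(P3),cv2.minAreaRect(P3[:,:2].astype(np.float32)*1000))
a=cv2.normalize(w[235:350,220:420,2],None,0,255,cv2.NORM_MINMAX)
z=np.clip(w[235:350,220:420,2]/.12,0,1)*255
cv2.imwrite("pics/zz.png",cv2.resize(cv2.applyColorMap(z.astype(np.uint8),2),None,fx=4,fy=4,interpolation=0))
E
```

```text
3056 [0.50953293 0.01119758 0.05990376] 0.05985278349999467
((518.3849487304688, 56.259151458740234), (200.67623901367188, 147.91778564453125), 83.7627944946289)
8911 ((539.1814575195312, 82.18750762939453), (211.83204650878906, 292.59381103515625), 0.9624751210212708)
2020 ((525.7040405273438, 122.10862731933594), (147.70838928222656, 148.70269775390625), 83.90409088134766)<stdin>:16: RuntimeWarning: invalid value encountered in cast
```

```bash
sleep 0
```

```text
(no output)
```

View pics/tz.png

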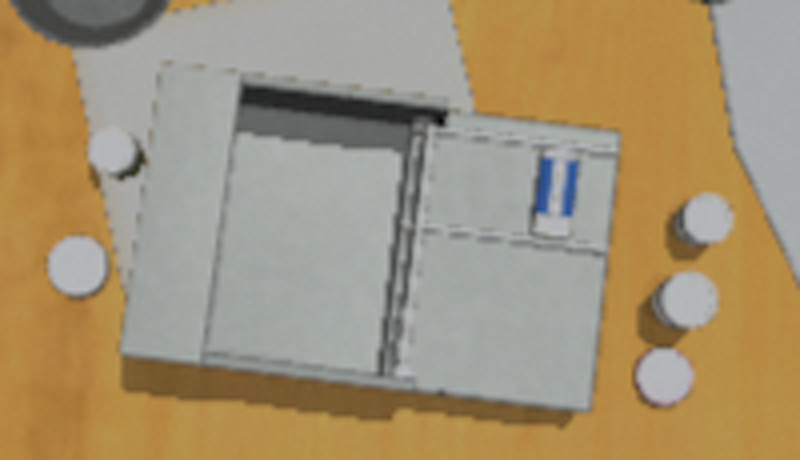

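View pics/zz.png

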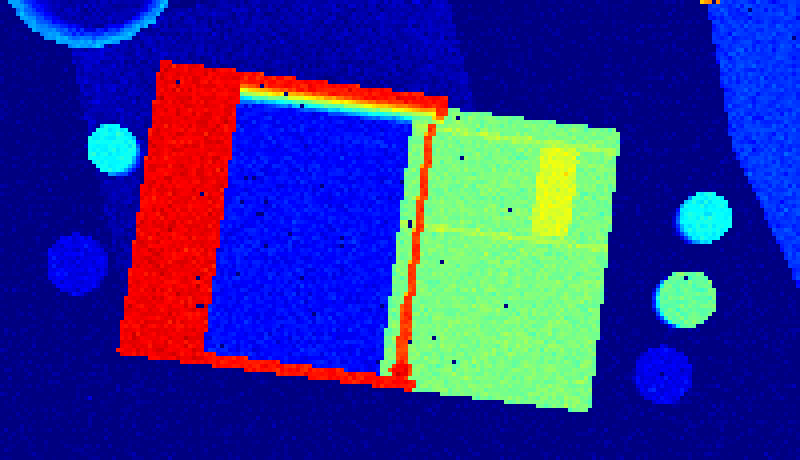

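Run:
```python
from h import *
w=np.load("w.npy")
reg=np.zeros((480,640),bool); reg[235:350,225:390]=1
th0=np.radians(83.83); o=np.array([.5187,.0565])
def w2b(P,o,th):
    c,s=np.cos(th),np.sin(th); q=P[...,:2]-o
    return np.stack([c*q[...,0]+s*q[...,1],-s*q[...,0]+c*q[...,1],P[...,2]],-1)
B=w2b(w,o,th0)
def pr(n,m): 
    Q=B[reg&m]; print(n,len(Q),np.percentile(Q[:,0],[0.5,2,50,98,99.5]).round(4),np.percentile(Q[:,1],[0.5,2,50,98,99.5]).round(4),np.median(Q[:,2]).round(4)); return Q
z=B[...,2]
deck=pr("deck",(z>.054)&(z<.066)&(B[...,0]<-.02)&(B[...,0]>-.13))
for a in np.arange(-.07,.07,.02):
    q=deck[(deck[:,1]>a)&(deck[:,1]<a+.02)]; print("front",a.round(3),q[:,0].min().round(4))
for a in np.arange(-.1,-.03,.015):
    q=deck[(deck[:,0]>a)&(deck[:,0]<a+.015)]; print("sides",a.round(3),q[:,1].min().round(4),q[:,1].max().round(4))
top=pr("hood",(z>.1045)&(z<.112)&(B[...,0]>.08))
er=pr("eraser",(z>.0688)&(z<.076)&(B[...,0]<-.03)&(B[...,1]<-.0))
print("er",er.mean(0),cv2.minAreaRect(er[:,:2].astype(np.float32)*1000))
fl=pr("flap",(z>.09)&(z<.104)&(abs(B[...,0])<.01)&(abs(B[...,1])<.066))
for a in np.arange(-.06,.06,.03):
    q=fl[(fl[:,1]>a)&(fl[:,1]<a+.03)]; print("flap",a,np.median(q[:,0]),np.median(q[:,2]))
w=np.where(np.isnan(w),0,w)
# bystanders
m=((w[...,2]>.008)&reg&~((abs(B[...,1])<.08)&(B[...,0]>-.105)&(B[...,0]<.145))).astype(np.uint8)
n,l,st,c=cv2.connectedComponentsWithStats(m)
for i in range(1,n):
    if st[i,4]>30:
        Q=w[l==i]; zt=np.percentile(Q[:,2],95); T=Q[Q[:,2]>zt-.006]; print(zt.round(3),((T.max(0)+T.min(0))/2)[:2].round(4),w2b(((T.max(0)+T.min(0))/2),o,th0).round(4),(T.max(0)-T.min(0)).round(3))
```

```text
deck 2482 [-0.1    -0.0988 -0.057  -0.0214 -0.0205] [-0.0726 -0.0705  0.0084  0.0718  0.0738] 0.0599
front -0.07 -0.1003
front -0.05 -0.1004
front -0.03 -0.1006
front -0.01 -0.1006
front 0.01 -0.1003
front 0.03 -0.1002
front 0.05 -0.1
front 0.07 -0.1001
sides -0.1 -0.0726 0.0741
sides -0.085 -0.0735 0.0743
sides -0.07 -0.0734 0.0743
sides -0.055 -0.0734 0.0741
sides -0.04 -0.0736 0.0743
hood 1371 [0.0891 0.0976 0.1181 0.1379 0.1388] [-0.0724 -0.0703  0.001   0.0713  0.0734] 0.1071
eraser 184 [-0.0791 -0.0782 -0.0686 -0.0591 -0.0474] [-0.0601 -0.0578 -0.0356 -0.0133 -0.0092] 0.0717
er [-0.06844682 -0.03575459  0.07172679] ((-60.047271728515625, -34.63429641723633), (41.54799270629883, 55.87139129638672), 6.428255081176758)
flap 144 [-0.0064 -0.0052 -0.0007  0.0027  0.0035] [-0.0649 -0.0641  0.0098  0.0626  0.0647] 0.0985
flap -0.06 -0.0008677363264361442 0.09847236364650405
flap -0.03 -0.000758346745857135 0.09826292316843133
flap 0.0 -0.0006558106811967081 0.09916462178528404
flap 0.03 2.2516770309316536e-05 0.09827106869280554
0.036 [0.6371 0.2316] [ 0.1868 -0.0989  0.035 ] [0.026 0.078 0.009]
0.048 [0.5686 0.2174] [ 0.1654 -0.0323  0.047 ] [0.024 0.024 0.009]
0.016 [0.5088 0.2383] [0.1797 0.0294 0.0143] [0.033 0.03  0.009]
0.06 [ 0.4933 -0.0771] [-0.1355  0.0109  0.0577] [0.025 0.009 0.006]
0.016 [ 0.4544 -0.0761] [-0.1387  0.0497  0.0152] [0.03  0.022 0.01 ]
```

Run:
```python
from h import *
from station import r,viewer
s=r.state(); q=s["orientation"]; M=R.from_quat(np.r_[q[1:],q[0]]).as_matrix(); print(M.round(3)); x=M[:,0]; print(np.degrees(np.arctan2(x[1],x[0])))
w=np.concatenate([cloud(viewer.snapshot(n)).reshape(-1,3) for n in("top","side")])
w=w[~np.isnan(w[:,0])]
for y in np.arange(-.5,.3,.05):
    q=w[(w[:,1]>y)&(w[:,1]<y+.05)&(w[:,0]>.2)&(w[:,0]<.9)]
    o=[]
    for z0,z1 in((.1,.15),(.15,.25),(.25,.6)):
        k=q[(q[:,2]>z0)&(q[:,2]<z1)]; o.append((len(k),np.sort(k[:,0])[3:4].round(3) if len(k)>4 else None))
    print(y.round(2),o)
```

```text
[[ 0.293 -0.     0.956]
 [-0.956  0.001  0.293]
 [-0.001 -1.    -0.   ]]
-72.93697091561697
-0.5 [(0, None), (0, None), (0, None)]
-0.45 [(49, array([0.895])), (796, array([0.556])), (0, None)]
-0.4 [(16, array([0.893])), (2120, array([0.556])), (10, array([0.733]))]
-0.35 [(9, array([0.895])), (736, array([0.505])), (8524, array([0.392]))]
-0.3 [(45, array([0.892])), (1093, array([0.488])), (13364, array([0.395]))]
-0.25 [(170, array([0.76])), (3133, array([0.508])), (9859, array([0.391]))]
-0.2 [(81, array([0.843])), (3074, array([0.553])), (211, array([0.88]))]
-0.15 [(410, array([0.646])), (411, array([0.562])), (0, None)]
-0.1 [(1309, array([0.646])), (20, array([0.682])), (0, None)]
-0.05 [(240, array([0.66])), (686, array([0.67])), (0, None)]
-0.0 [(29, array([0.582])), (725, array([0.676])), (0, None)]
0.05 [(333, array([0.446])), (484, array([0.686])), (0, None)]
0.1 [(455, array([0.45])), (460, array([0.7])), (0, None)]
0.15 [(2697, array([0.456])), (762, array([0.713])), (1, None)]
0.2 [(1470, array([0.462])), (1, None), (0, None)]
0.25 [(2462, array([0.766])), (0, None), (0, None)]
```

```bash
python3 -m pendant '{"jaw":[0.28,0.28,0.28,0.28,0.28,0.28,0.28],"offset":[[0.2,3.4,0],[0.2,3.4,0],[0.2,3.4,0],[0.2,3.4,0],[0.2,3.4,0],[0.2,3.4,0],[0.2,3.4,0]],"angular":[[0,0,0],[0,0,0],[0,0,0],[0,0,0],[0,0,0],[0,0,0],[0,0,0]]}'
```

```text
clock: 0.88
tool_pos: [0.1971, -0.3579, 0.2313]
orientation: [-0.569, 0.569, -0.42, 0.42]
ft_force: [1.0, 0.1, 0.5]
grip_width: 0.723
```

```bash
python3 -m pendant '{"jaw":[0.28,0.28,0.28,0.28,0.28,0.28],"offset":[[2.2,2.4,0],[2.4,2.4,0],[2.4,2.4,0],[2.5,2.6,0],[2.5,3.0,0],[2.5,3.0,0]],"angular":[[0,0,0],[0,0,0],[0,0,0],[0,0,0],[0,0,0],[0,0,0]]}'
python3 - <<'E'
from h import *
from station import viewer
cv2.imwrite("pics/s1.png",viewer.snapshot("side")["image"][:,:,::-1])
E
```

```text
clock: 1.38
tool_pos: [0.3432, -0.2001, 0.2316]
orientation: [-0.568, 0.569, -0.42, 0.421]
ft_force: [0.6, -1.9, 0.4]
grip_width: 0.723
```

View pics/s1.png

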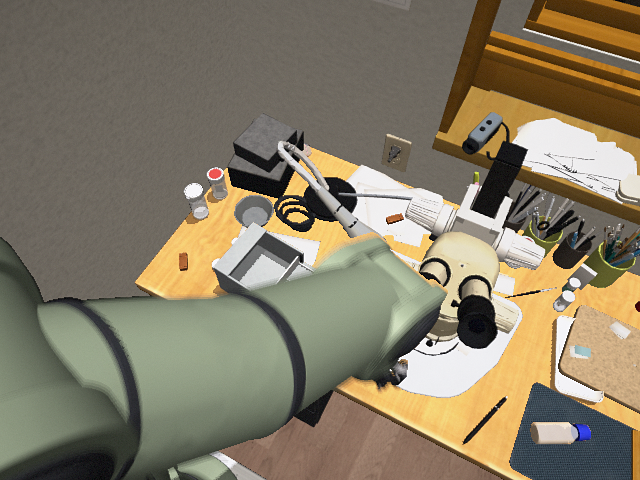

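```bash
python3 -m pendant '{"jaw":[0.28,0.28,0.28,0.28,0.28,0.28,0.28,0.28],"offset":[[1.8,3.6,0],[1.8,3.6,0],[2.3,2.4,0],[2.5,2.0,0],[2.5,2.0,0],[2.5,2.0,0],[2.5,1.5,0],[1.3,0.5,0]],"angular":[[0,0,0],[0,0,0.05],[0,0,0.08],[0,0,0.08],[0,0,0.08],[0,0,0.08],[0,0,0.08],[0,0,0.079]]}'
python3 - <<'E'
from h import *
from station import viewer,r
s=r.state(); q=s["orientation"]; M=R.from_quat(np.r_[q[1:],q[0]]).as_matrix(); print(M.round(3)); x=M[:,0]; print(s["tool_pos"],np.degrees(np.arctan2(x[1],x[0])),s["joint_pos"].round(2))
for n in("top","side","wrist"): cv2.imwrite(f"pics/{n}2.png",viewer.snapshot(n)["image"][:,:,::-1])
E
```

```text
clock: 2.1
tool_pos: [0.5166, -0.0227, 0.2313]
orientation: [0.66, -0.659, 0.255, -0.255]
ft_force: [-0.2, -0.2, -0.3]
grip_width: 0.719
[[ 0.74   0.001  0.672]
 [-0.672  0.001  0.74 ]
 [-0.    -1.     0.002]]
[ 0.51663315 -0.02269693  0.23130208] -42.25512920885252 [ 0.31  0.38 -0.49  1.86  0.22  0.95 -1.02]
```

View pics/side2.png

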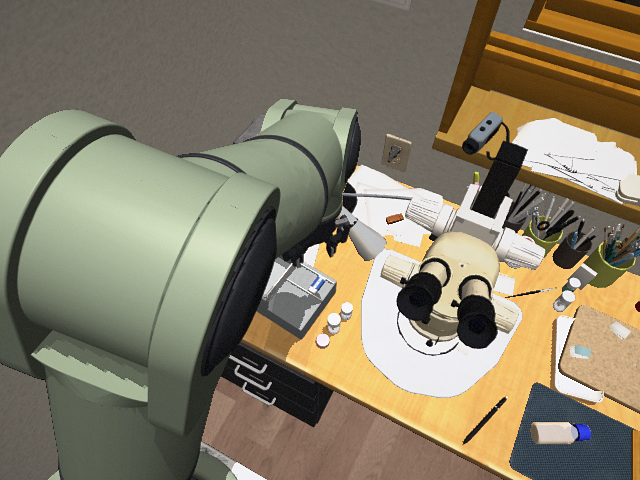

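View pics/wrist2.png

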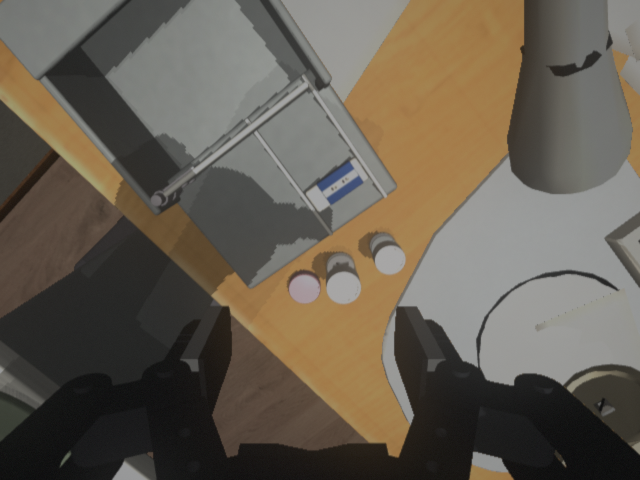

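Run:
```python
from h import *
from station import viewer,r
s=r.state(); q=s["orientation"]; M=R.from_quat(np.r_[q[1:],q[0]]).as_matrix(); p=s["tool_pos"]
d=viewer.snapshot("wrist"); Rm=R.from_rotvec(d["rvec"]).as_matrix(); C=-Rm.T@d["tvec"]
print("cam in tool",M.T@(C-p), "world",C)
w=cloud(d); t=(w-p)@M
for n,sl in(("L",(slice(290,420),slice(140,235))),("R",(slice(290,420),slice(393,480)))):
    k=t[sl].reshape(-1,3); k=k[(abs(k[:,2])<.03)&(k[:,1]>-.05)&(k[:,1]<.02)]
    print(n,len(k),np.percentile(k,[0,1,50,99,100],axis=0).round(4))
lamp=w[20:190,505:635].reshape(-1,3); lamp=lamp[lamp[:,2]>.06]; print("lamp",lamp.min(0),lamp.max(0))
c,sn=np.cos(np.radians(83.83)),np.sin(np.radians(83.83)); 
# eraser check
e=w[...,2]; m=(e>.0685)&(e<.077); Q=w[m][:,:2]-[.5187,.0565]; b=np.c_[c*Q[:,0]+sn*Q[:,1],-sn*Q[:,0]+c*Q[:,1]]; b=b[(b[:,0]<-.04)&(b[:,0]>-.1)&(b[:,1]<-.005)&(b[:,1]>-.07)]
print("eraser",len(b),np.median(b,0),np.percentile(b,[2,98],axis=0))
```

```text
cam in tool [ 0.000312   -0.14240561  0.07748126] world [0.56737299 0.03172786 0.37325945]
L 4162 [[-0.0472 -0.05   -0.0104]
 [-0.044  -0.0497 -0.0091]
 [-0.0318 -0.0315  0.0085]
 [-0.0302 -0.0072  0.0146]
 [-0.03   -0.005   0.0153]]
R 4148 [[ 0.0305 -0.05   -0.0105]
 [ 0.0307 -0.0496 -0.0091]
 [ 0.0322 -0.0313  0.0084]
 [ 0.0442 -0.0073  0.0145]
 [ 0.0448 -0.0047  0.0156]]
lamp [ 0.64517557 -0.11988831  0.07369192] [ 0.71216152 -0.00652616  0.16724402]
eraser 1603 [-0.06772616 -0.03750131] [[-0.07727711 -0.05870538]
 [-0.05860798 -0.01513668]]
```

```bash
python3 -m pendant '{"jaw":[0.28,0.28,0.28,0.28,0.28,0.28,0.28,0.28],"offset":[[0,0,-3],[0,0,-4],[0,0,-4],[0,0,-3],[0,0,-1.2],[0,0,-0.8],[0,0,-0.6],[0,0,0]],"angular":[[0,0,0],[0,0,0],[0,0,0],[0,0,0],[0,0,0],[0,0,0],[0,0,0],[0,0,0]]}'
python3 - <<'E'
from h import *
from station import viewer,r
s=r.state(); q=s["orientation"]; M=R.from_quat(np.r_[q[1:],q[0]]).as_matrix(); p=s["tool_pos"];print(p)
for n in("top","side","wrist"): 
    d=viewer.snapshot(n);cv2.imwrite(f"pics/{n}3.png",d["image"][:,:,::-1])
w=cloud(d); t=(w-p)@M
for n,sl in(("L",(slice(280,420),slice(140,235))),("R",(slice(280,420),slice(393,480)))):
    k=w[sl].reshape(-1,3); kt=t[sl].reshape(-1,3); k=k[(abs(kt[:,2])<.016)&(abs(abs(kt[:,0])-.0376)<.009)]
    print(n,len(k),np.percentile(k[:,2],[0.5,1,2,5]).round(4))
E
```

```text
clock: 2.97
tool_pos: [0.5146, -0.0257, 0.0657]
orientation: [-0.659, 0.659, -0.257, 0.257]
ft_force: [-0.4, -0.6, -0.9]
grip_width: 0.719
[ 0.51460788 -0.02572077  0.06570618]
L 7477 [0.0587 0.0589 0.0591 0.0595]
R 6486 [0.0587 0.0589 0.0591 0.0597]
```

View pics/wrist3.png

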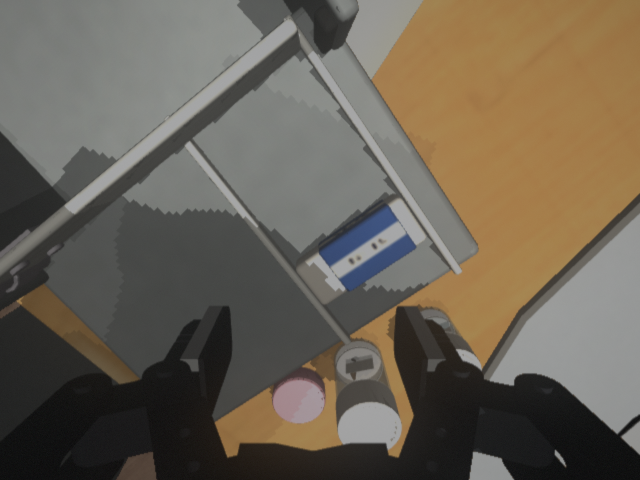

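View pics/side3.png

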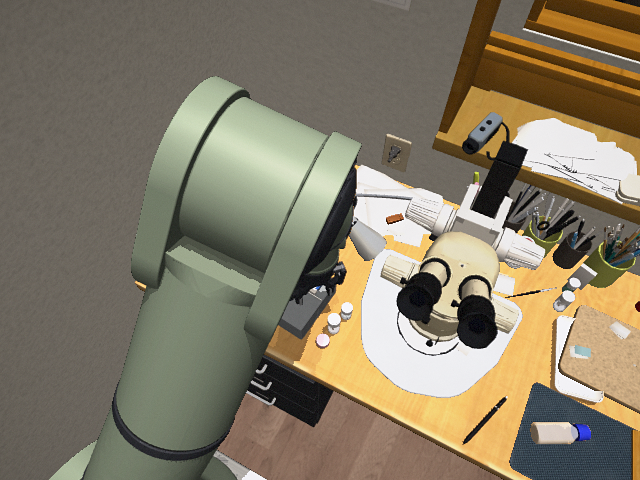

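```bash
python3 -m pendant '{"jaw":[0.28,0.28,0.28],"offset":[[0,0,-0.4],[0,0,-0.3],[0,0,0]],"angular":[[0,0,0],[0,0,0],[0,0,0]]}'
python3 - <<'E'
from h import *
from station import viewer,r
s=r.state(); q=s["orientation"]; M=R.from_quat(np.r_[q[1:],q[0]]).as_matrix(); p=s["tool_pos"];print(p)
d=viewer.snapshot("wrist");cv2.imwrite(f"pics/wrist4.png",d["image"][:,:,::-1])
w=cloud(d); t=(w-p)@M
# deck height near & tip histogram
for n,sg in(("L",-1),("R",1)):
    k=w[(abs(t[...,2])<.016)&(abs(sg*t[...,0]-.0376)<.0075)]
    print(n,np.histogram(k[:,2],bins=np.arange(.055,.08,.0015)))
E
```

```text
clock: 3.37
tool_pos: [0.5143, -0.0256, 0.0581]
orientation: [-0.659, 0.659, -0.257, 0.257]
ft_force: [0.2, 0.6, -0.5]
grip_width: 0.723
[ 0.51425463 -0.02559483  0.05807577]
L (array([  0,   0, 294, 756,  21,  16,  38,  46,  75,  93, 108, 104, 125,
       131, 141, 139]), array([0.055 , 0.0565, 0.058 , 0.0595, 0.061 , 0.0625, 0.064 , 0.0655,
       0.067 , 0.0685, 0.07  , 0.0715, 0.073 , 0.0745, 0.076 , 0.0775,
       0.079 ]))
R (array([  0,   0, 248, 432,  11,  15,  36,  49,  69, 100, 106, 110, 129,
       131, 123, 140]), array([0.055 , 0.0565, 0.058 , 0.0595, 0.061 , 0.0625, 0.064 , 0.0655,
       0.067 , 0.0685, 0.07  , 0.0715, 0.073 , 0.0745, 0.076 , 0.0775,
       0.079 ]))
```

View pics/wrist4.png

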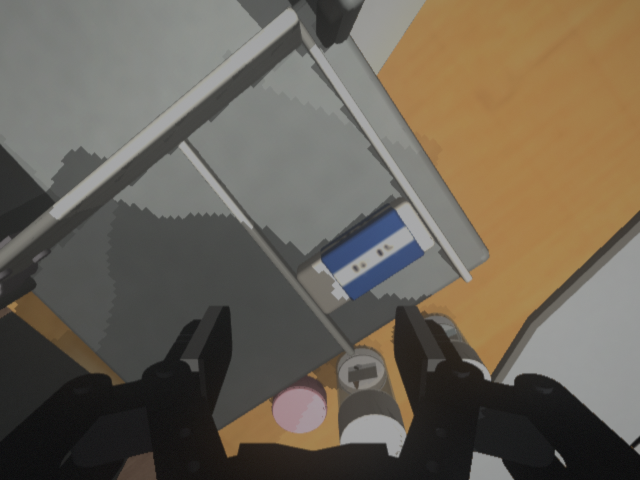

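```bash
python3 -m pendant '{"jaw":[0.28,0.28,0.28,0.28,0.28,0.28,0.28,0.28],"offset":[[0.05,0.5,0],[0.05,0.5,0],[0.05,0.5,0],[0.05,0.5,0],[0.05,0.5,0],[0.05,0.5,0],[0.05,0.5,0],[0.05,0.5,0]],"angular":[[0,0,0],[0,0,0],[0,0,0],[0,0,0],[0,0,0],[0,0,0],[0,0,0],[0,0,0]]}'
python3 - <<'E'
from h import *
from station import viewer,r
d=viewer.snapshot("wrist");cv2.imwrite(f"pics/wrist5.png",d["image"][:,:,::-1]);s=r.state();print(s["tool_pos"],s["ft_force"])
E
```

```text
clock: 4.08
tool_pos: [0.5184, 0.0151, 0.0583]
orientation: [0.659, -0.659, 0.257, -0.257]
ft_force: [0.4, -0.3, 0.1]
grip_width: 0.722
[0.51854263 0.01619406 0.05835412] [-0.36513405  1.86344218  0.43594239]
```

View pics/wrist5.png

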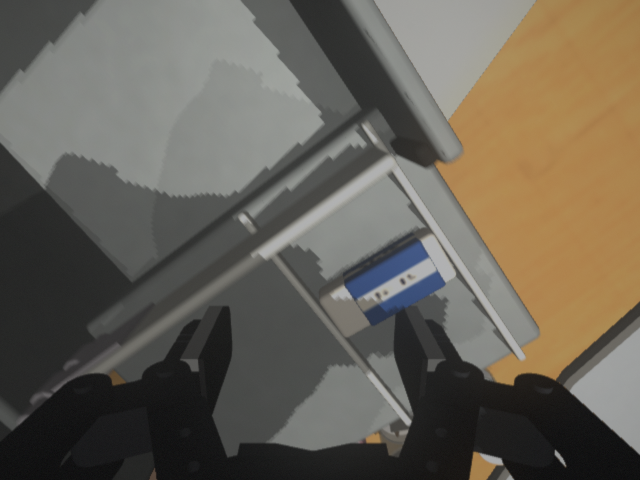

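The right finger is pushing the eraser at (400,280), which is still aligned in the lane. The flap at (300,210) is not yet touched.

```bash
python3 -m pendant '{"jaw":[0.28,0.28,0.28,0.28,0.28,0.28,0.28],"offset":[[0.04,0.4,0],[0.04,0.4,0],[0.04,0.4,0],[0.04,0.4,0],[0.04,0.4,0],[0,0,0],[0,0,0]],"angular":[[0,0,0],[0,0,0],[0,0,0],[0,0,0],[0,0,0],[0,0,0],[0,0,0]]}'
python3 - <<'E'
from h import *
from station import viewer,r
d=viewer.snapshot("wrist");cv2.imwrite(f"pics/wrist6.png",d["image"][:,:,::-1]);s=r.state();print(s["tool_pos"],s["ft_force"])
w=cloud(d)
c,sn=np.cos(np.radians(83.83)),np.sin(np.radians(83.83)); 
Q=w[...,:2]-[.5187,.0565]; b=np.stack([c*Q[...,0]+sn*Q[...,1],-sn*Q[...,0]+c*Q[...,1],w[...,2]],-1)
hsv=cv2.cvtColor(d["image"],cv2.COLOR_RGB2HSV); m=(hsv[...,0]>105)&(hsv[...,0]<130)&(hsv[...,1]>120)
k=b[m]; print("blue",len(k),np.nanmedian(k,0))
f=b[(b[...,2]>.09)&(b[...,2]<.1005)&(b[...,0]>-.01)&(b[...,0]<.1)&(b[...,1]<.0)&(b[...,1]>-.055)]
if len(f): print("flap",np.polyfit(f[:,1],f[:,0],1),len(f), f.min(0),f.max(0))
E
```

```text
clock: 4.72
tool_pos: [0.5204, 0.0347, 0.0583]
orientation: [0.659, -0.659, 0.257, -0.257]
ft_force: [0.8, -2.1, -0.7]
grip_width: 0.724
[0.52045583 0.03443243 0.05827453] [ 0.83499713 -1.89504774  0.04676442]
blue 2224 [-0.01566487 -0.04193639  0.07140249]
flap [-0.34787469  0.02282685] 3433 [ 0.0207901  -0.05387596  0.09613023] [ 4.29599392e-02 -4.44730554e-06  1.00491943e-01]
```

View pics/wrist6.png

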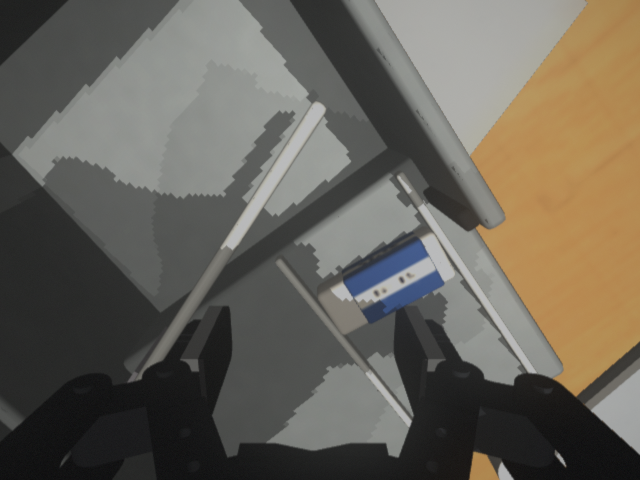

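Flap at about 0.34 rad and held by the finger, eraser at x ≈ -16 mm: step 1 is met. I push on.

```bash
python3 -m pendant '{"jaw":[0.28,0.28,0.28,0.28,0.28,0.28,0.28,0.28],"offset":[[0.03,0.3,0],[0.03,0.3,0],[0.03,0.3,0],[0.03,0.3,0],[0.03,0.3,0],[0.03,0.3,0],[0.03,0.3,0],[0.03,0.3,0]],"angular":[[0,0,0],[0,0,0],[0,0,0],[0,0,0],[0,0,0],[0,0,0],[0,0,0],[0,0,0]]}'
cat > look.py <<'E'
import sys
from h import *
from station import viewer,r
d=viewer.snapshot("wrist");cv2.imwrite(f"pics/{sys.argv[1]}.png",d["image"][:,:,::-1]);s=r.state();print(s["tool_pos"],s["ft_force"])
w=cloud(d)
c,sn=np.cos(np.radians(83.83)),np.sin(np.radians(83.83)); 
Q=w[...,:2]-[.5187,.0565]; b=np.stack([c*Q[...,0]+sn*Q[...,1],-sn*Q[...,0]+c*Q[...,1],w[...,2]],-1)
hsv=cv2.cvtColor(d["image"],cv2.COLOR_RGB2HSV); m=(hsv[...,0]>105)&(hsv[...,0]<130)&(hsv[...,1]>120)
k=b[m]; print("blue",len(k),np.nanmedian(k,0))
f=b[(b[...,2]>.09)&(b[...,2]<.1005)&(b[...,0]>-.01)&(b[...,0]<.1)&(b[...,1]<.0)&(b[...,1]>-.055)]
if len(f): print("flap",np.polyfit(f[:,1],f[:,0],1),len(f), f.min(0),f.max(0))
E
python3 look.py wrist7
```

```text
clock: 5.43
tool_pos: [0.5228, 0.0589, 0.0583]
orientation: [0.659, -0.659, 0.257, -0.257]
ft_force: [0.7, -2.4, 0.2]
grip_width: 0.722
[0.52291192 0.05956289 0.05834707] [ 0.66724834 -0.12857437 -0.26826806]
blue 2338 [ 0.00783863 -0.04209658  0.07138344]
flap [1.94994459 0.09616657] 3991 [-0.0099887  -0.04128373  0.0900016 ] [ 9.04673201e-02 -5.40508842e-07  1.00497739e-01]
```

View pics/wrist7.png

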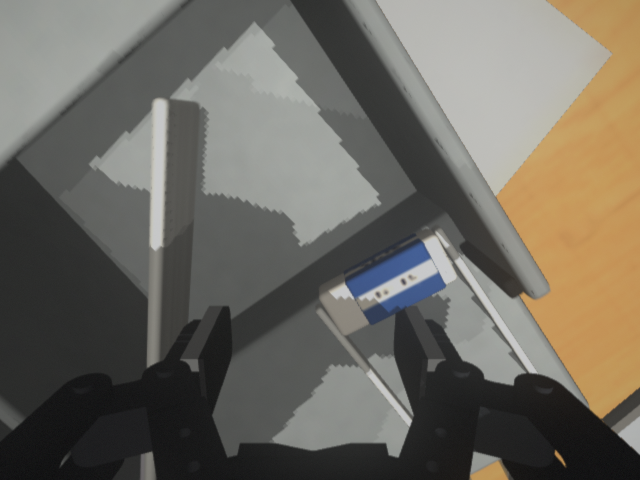

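The eraser sits at x ≈ +8 mm, still against the finger, and the flap is well open and held at (165,250). I keep pushing until the eraser tips in.

```bash
python3 -m pendant '{"jaw":[0.28,0.28,0.28,0.28,0.28,0.28,0.28],"offset":[[0.03,0.3,0],[0.03,0.3,0],[0.03,0.3,0],[0.03,0.3,0],[0.02,0.2,0],[0,0,0],[0,0,0]],"angular":[[0,0,0],[0,0,0],[0,0,0],[0,0,0],[0,0,0],[0,0,0],[0,0,0]]}'; python3 look.py wrist8
```

```text
clock: 6.07
tool_pos: [0.5244, 0.0728, 0.0584]
orientation: [0.659, -0.659, 0.257, -0.257]
ft_force: [2.2, -0.6, -0.3]
grip_width: 0.719
[0.5244357  0.0726835  0.05835903] [ 2.10658569  0.22476528 -0.80645044]
blue 245 [ 0.04009716 -0.04317157  0.02680769]
flap [2.70927524 0.09998428] 2404 [-0.00955479 -0.04463792  0.09000724] [ 9.99860864e-02 -3.84401112e-07  1.00498412e-01]
```

View pics/wrist8.png

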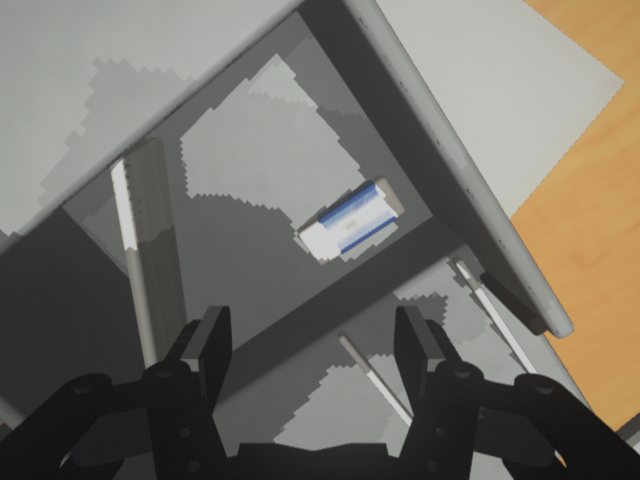

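The eraser lies flat in the pit at (350,220). I back out along the lane, letting the flap follow the finger.

```bash
python3 -m pendant '{"jaw":[0.28,0.28,0.28,0.28,0.28,0.28,0.28,0.28],"offset":[[-0.07,-0.7,0],[-0.07,-0.7,0],[-0.07,-0.7,0],[-0.07,-0.7,0],[-0.07,-0.7,0],[-0.07,-0.7,0],[-0.1,-1.0,0],[-0.1,-1.0,0]],"angular":[[0,0,0],[0,0,0],[0,0,0],[0,0,0],[0,0,0],[0,0,0],[0,0,0],[0,0,0]]}'
python3 -m pendant '{"jaw":[0.28,0.28,0.28,0.28,0.28,0.28,0.28],"offset":[[-0.2,-1.6,0],[-0.2,-1.6,0],[0,0,3],[0,0,4],[0,0,4],[0,0,4],[0,0,0]],"angular":[[0,0,0],[0,0,0],[0,0,0],[0,0,0],[0,0,0],[0,0,0],[0,0,0]]}';  python3 look.py wrist9
```

```text
clock: 6.78
tool_pos: [0.5176, 0.0096, 0.0582]
orientation: [-0.659, 0.659, -0.257, 0.257]
ft_force: [-0.1, -0.4, -0.0]
grip_width: 0.719
clock: 7.37
tool_pos: [0.5164, -0.0219, 0.2149]
orientation: [0.66, -0.658, 0.254, -0.26]
ft_force: [-0.0, 0.5, 0.6]
grip_width: 0.722
[ 0.51541546 -0.02218851  0.21174144] [ 0.55944539  0.05376875 -0.62340904]
blue 1 [ 0.04036876 -0.04794256  0.02715593]
flap [3.08132911e-03 2.98566411e-05] 677 [-0.00197339 -0.05496097  0.09033216] [ 2.25248227e-03 -4.63756891e-05  1.00481578e-01]
```

View pics/wrist9.png

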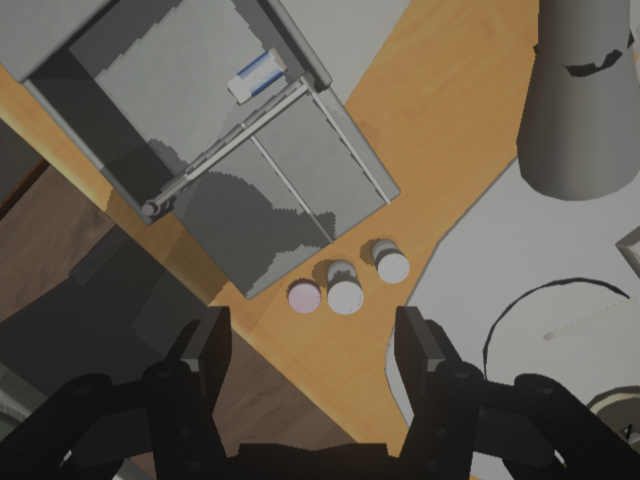

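The flap is shut (measured at about 0.003 rad), the eraser is in the pit at (257,75), and the vials and pink cap stand as before. I let things settle for a moment and hand in.

```bash
python3 -m pendant '{"jaw":[0.28,0.28,0.28,0.28],"offset":[[0,0,0],[0,0,0],[0,0,0],[0,0,0]],"angular":[[0,0,0],[0,0,0],[0,0,0],[0,0,0]]}'; python3 -c "
from station import r
print(r.finish_job())"
```

```text
clock: 7.75
tool_pos: [0.5135, -0.0215, 0.2073]
orientation: [-0.659, 0.659, -0.258, 0.256]
ft_force: [-0.2, 0.6, -0.3]
grip_width: 0.717
the job is handed in; nothing more can be done
None
```

The eraser is inside the drop box and the flap is shut. I handed the job in at 7.75 s, and no verdict is reported.

One finger pushed the flap open. It was at about 0.34 rad with the eraser still 16 mm outside the doorway. The other finger then slid the eraser along its lane and through the doorway while the flap stayed held open.

**Last checks:**
- **Eraser:** it lies flat in the pit, at about x = 40 mm, y = -43 mm. Its top is 27 mm above the worktop, which fits the 16 mm floor.
- **Flap:** it measured about 0.003 rad from shut.
- **Bystanders:** the two vials and the pink cap in front of the box look unmoved in the last picture. I did not look again at the white cap and dark bottle behind the box, but the arm stayed well above them.
- **Robot:** it was clear of everything, about 0.2 m above the worktop, with wrist force readings under 1 N.
- **Forces on the way:** wrist force readings were at most about 2.5 N. The eraser-to-flap force can't be measured directly, but in every picture there was clear space between the two.

No check failed or disagreed. The one weak point is the fitted flap angle while it was wide open. Other points mixed into that fit, so there I relied on the pictures.

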